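Hold the new drawer handle in place for the screws

TASK

A kitchen drawer stands on the worktop with its front towards you, ready for its new handle, which I shall screw on from inside. Pick up the longer of the two loose bar handles, the one whose feet match the two holes in the drawer front, ease its bosses into the holes until both feet sit flush on the front, and keep it pressed there with a steady push of about 10 newtons. Finish while still gripping and pressing it like that, without letting go, never ram it hard against the wood, and leave the other things where they are.

Things in the scene. Friction and masses are not known exactly. Their poses are not given: they have to be found in the camera images.
- drawer: Wooden drawer (all sizes in mm), open on top, on a thin rubber mat; it does not move when pushed. Front panel 260 wide, 18 thick, upright, top edge 102 above the worktop; box behind it 228 wide, 230 deep, 80 high. Origin: on the worktop below the middle of the front panel's outer face. x points into the drawer, square to its front (the way to push), y left along the front, z up.
- front_mid (a point): Point on the front panel's outer face midway between its two holes, 67 above the worktop, 35 below the top edge; axes as drawer. The holes are round, right through, 11 in diameter with a 2 mm countersink, 96 apart. The middle of the long handle's feet belongs here.
- hole_left (a point): Mouth of the left hole on the outer face, 48 mm along +y from front_mid.
- hole_right (a point): Mouth of the right hole on the outer face, 48 mm along -y from front_mid.
- long_handle: The longer steel bow handle, about 0.11 kg, rigid, lying flat on the worktop. Bar 108 long (y), 10 thick (x), 14 high (z); at its ends two feet, 12 wide and 14 high, run along +x. Origin: underside, below the middle of the bar. As it lies, z is up and x is level, the way feet and bosses point: away from the robot, within 0.6 rad of straight ahead.
- long_handle_grip (a point): Middle of the long handle's bar, 7 above its underside; axes as long_handle. Grip the bar here across its 10 mm from above, one finger between the feet (84 free between them, 30 free from bar to foot plane).
- long_handle_feet (a point): Midway between the flat ends of the long handle's feet, 35 along +x from the grip point; axes as long_handle. From each flat end, 48 mm either way along y, a round boss of 8 diameter with a tapered nose stands out 10 farther along +x, at this same height (7 above the underside).
- short_handle: The shorter steel bow handle, same section and feet, bar 76 long, bosses 64 mm apart (they do not match the holes), lying flat on the worktop; to be left alone. Origin and axes as the long handle's. Which handle lies left and which right of the drawer changes.
- mug: White mug of 83 mm diameter, 86 high, standing on the worktop right of the drawer; to be left alone. Origin under its middle.
- timer: Red and white kitchen timer, 64 mm diameter, 54 high, standing on the worktop left of the drawer; to be left alone. Origin under its middle.
- screwdriver: Screwdriver, 170 long, black handle of 26 mm diameter, lying inside the drawer; to be left alone. Origin at its middle, underside.
Not all that is in view belongs to the job. Leave any orange or yellow look-alike of the long_handle alone.

How it is judged (in metres and radians):
On the way, in this order (a step that is already met when the one before it is completed fails the run):
1. the long handle is lifted off the worktop in the gripper (height (world z) of long_handle above 0.03 m and contact force between the fingers and long_handle above 3 N), for 0.1 s.
2. both bosses have entered the holes (x of long_handle_feet in the frame of front_mid between -0.006 and 0.002 m and distance between long_handle_feet and front_mid below 0.008 m and angle between the y axis of long_handle and the y axis of drawer, either way round below 0.05 rad), for 0.05 s.
3. the feet sit flush and the handle is pressed on with 5 to 16 N for one second (x of long_handle_feet in the frame of front_mid between -0.002 and 0.002 m and distance between long_handle_feet and front_mid below 0.004 m and angle between the y axis of long_handle and the y axis of drawer, either way round below 0.05 rad and contact force between long_handle and drawer between 5 and 16 N and contact force between the fingers and long_handle above 3 N), for 1 s.
At the end, for the whole second after the job is handed in: Still held by the fingers, the long handle has both bosses in the holes and its feet flush on the drawer front (within 2 mm of the face, 4 mm of centre, 0.05 rad of parallel), and presses on the drawer with 5 to 16 N all through the last second (all of step 3); the arm keeps its last pose, push and grip.
It fails at once if the handle is rammed against the drawer with more than 40 N (contact force between long_handle and drawer above 40 N).
It fails at once if the gripper pushes on the drawer itself with more than 15 N (contact force between the arm and drawer above 15 N).
It fails at once if the short handle, mug, timer or screwdriver is moved by more than 30 mm (distance of any of short_handle, mug, timer, screwdriver from where it was at the start of the episode above 0.03 m).
It also fails if it takes over 45 s, if anything falls off the work surface, if the arm or the gripper's body presses on something with over 40 N, if the wrist force passes 120 N, or if a joint passes its speed limit or range.

ROBOT

A 6-joint arm with a two-finger parallel gripper is mounted at the origin on a cart in front of the work surface, level with it; the furniture and walls round the work are solid. World frame = base frame: x ahead of the robot, y to its left, z up, the work surface at z = 0. Lengths are in m, angles in degrees, forces in N, time in s.
With the tool pointing down it reaches from about 0.425 to 0.925 m from the base axis. Payload 12.5 kg.
Tool frame: the origin (TCP) lies between the finger pads; the fingertips stand 17 mm ahead of it and the grasp point (between the pads) lies 2 mm behind it; z points along the fingers, y is the direction in which the jaws open and shut (so a half turn about z gives the same grasp; the last joint's range is limited). The gripper opens to 85 mm and grips with 20 to 120 N. Pads are 22 mm wide; open, the fingers measure 114 mm over their backs; the gripper's body (76 mm by 85 mm) begins 54 mm behind the grasp point. The pads swing forward as they close: fully open they stand 13 mm farther back than shut.
Start: joints at [-82.197, 28.126, 89.318, -0, 62.55, -6.05], TCP at [0.15, -0.607, 0.248] pointing down, gripper open.
Joint ranges: [-177.58, 177.58], [-47.91, 125.51], [2.72, 160], [-65.01, 245.01], [3.68, 167.84], [-153.87, 153.87]. Speed limits (degrees/s): [127.2, 127.2, 159.86, 180, 180, 180].

INTERFACE

Orientations are given as [roll, pitch, yaw] about the fixed x, y, z axes, in that order (R = Rz(yaw) Ry(pitch) Rx(roll)).
In Python, from plant import r, vision, order gives the robot as it stands.
- The arm moves only by the tool jog_arm, never from a script. Its argument "plan" is a list of rows, each an object with "hand": the closure, from 0 (fully open) to 1 (shut); "xyz": the shift along the tool's x, y, z in units of 25 mm (1.0 is 25 mm), a list of three; "twist": the turn, a rotation vector about the tool's x, y, z in units of 5 degrees (1.0 is 5 degrees), a list of three. A call has 1 to 5 rows; each row shifts and turns the commanded pose from where the row before left it, along the tool's axes as they then stand; what a row does not reach is not made up. A row lasts 1/12 s, in which the tool goes at most 41.7 mm and 7.16 degrees, less where a joint would pass 70% of its speed; a pose out of reach is approached as far as the arm can. A call is refused whole if a number of a shift passes 1 or a number of a turn 1, either way. A call with a gripper value outside its range is refused whole. The fingers move at their own pace and stop on an object; the grip force is fixed at half the most. Time passes only in rows, so rows that do not move let the fingers close. It gives the time, the measured TCP pose, the force and the opening at its end, in the units of the state.
- r.state(): the state, without advancing time (a new reading comes with each control period).
- vision.get_image(name): name is "scene" or "side" or "wrist"; returns a dict with "img" (384x512x3 uint8, red, green, blue), "depth" (384x512 float32, m along the optical axis (not along the pixel's ray), 0 where there is no reading), "fx", "fy", "cx", "cy" (pixels), "view" (4x4, takes a point from world to camera coordinates). Camera axes: x right, y down, z forward; pixel columns grow to the right and rows downward; lengths in m; the calibration is good to about 2 mm. A picture is of the moment at which its call begins.
- order.job_done(): hands the job in, once; it reports no verdict.
The state is a dict: "time_s": time; "qpos": joint angles; "dq": joint speeds; "joint_torque": joint torques, N m; "ee_pos": TCP position; "orientation": TCP orientation; "contact_force": force on the tool from outside, world axes, zero at the start; "torque": the same for the moment, N m; "width": opening from 0.0 (shut) to 1.0 (fully open).
Only numpy, scipy, OpenCV 4.12 (cv2) and the standard library are available. Lean on these libraries where they do the work, as an engineer would, in place of code of your own. Each camera call takes 0.05 s, during which the arm holds its last target.

## Working session

There is one attempt and no reset: what is moved stays moved. The work goes in short steps, Python scripts to look and compute and a tool call to move; the robot and the scene stay as the last step left them, time stands still between calls to the robot, and variables do not carry over. Pictures are saved under pics/ and viewed, and the job is handed in when it is done.

Besides the shell and the picture viewer there is one more tool, called after "Request:" in YAML: its name, and indented under it one key for each argument. jog_arm: Moves the arm, as the interface text tells. Its arguments: {"type":"object","properties":{"plan":{"type":"array"}},"required":["plan"]}

```bash
ls; mkdir -p pics; cat > h.py <<'E'
import numpy as np, cv2
from plant import r, vision, order
def snap(n,tag):
    d=vision.get_image(n); cv2.imwrite(f'pics/{tag}.png',cv2.cvtColor(d['img'],cv2.COLOR_RGB2BGR))
    np.savez(f'pics/{tag}.npz',**d); return d
def load(tag): return dict(np.load(f'pics/{tag}.npz'))
def world(d):
    h,w=d['depth'].shape; u,v=np.meshgrid(np.arange(w),np.arange(h)); z=d['depth']
    p=np.stack([(u-d['cx'])/d['fx']*z,(v-d['cy'])/d['fy']*z,z],-1)
    V=d['view']; return (p-V[:3,3])@V[:3,:3]
def proj(d,p):
    q=d['view'][:3,:3]@np.array(p)+d['view'][:3,3]; return d['fx']*q[0]/q[2]+d['cx'],d['fy']*q[1]/q[2]+d['cy']
E
python3 - <<'E'
from h import *
print(r.state())
a=snap('scene','s0');b=snap('side','d0')
for d in(a,b): print(d['view'],d['fx'],d['cx'],d['cy'])
E
```

```text
pics
{'time_s': 0.0, 'qpos': array([-8.21983862e+01,  2.81638316e+01,  8.93509176e+01, -1.65838498e-03,
        6.25494037e+01, -6.05102754e+00]), 'dq': array([-0.05156836, -0.0102373 , -0.06078592, -0.00549323,  0.05977024,
       -0.03237105]), 'joint_torque': array([ 1.22023703e-03, -6.18446803e+01, -2.61591268e+01, -7.61841397e-05,
        4.06676714e-03, -3.92307891e-05]), 'ee_pos': array([ 0.14962152, -0.60660554,  0.24772639]), 'orientation': array([-1.79936050e+02, -5.30000620e-03,  1.38534037e+01]), 'contact_force': array([0.21005846, 0.14743074, 0.29265484]), 'torque': array([ 0.00718737,  0.01269059, -0.0229113 ]), 'width': 0.9985046586286099}
[[-0.77837039 -0.62780025  0.00252698  0.42413503]
 [-0.50726948  0.62655011 -0.59170316  0.36131833]
 [ 0.36988811 -0.46184608 -0.80615196  1.04016088]
 [ 0.          0.          0.          1.        ]] 364.7529823778198 259.85625301556104 189.91130944986864
[[ 0.90160884 -0.43245852 -0.00900738 -0.53925713]
 [-0.25107144 -0.50626112 -0.82502292  0.19020281]
 [ 0.35222811  0.74610945 -0.56502748  1.17473602]
 [ 0.          0.          0.          1.        ]] 399.28468067324275 253.17348271257882 190.05789550430282
```

View pics/s0.png

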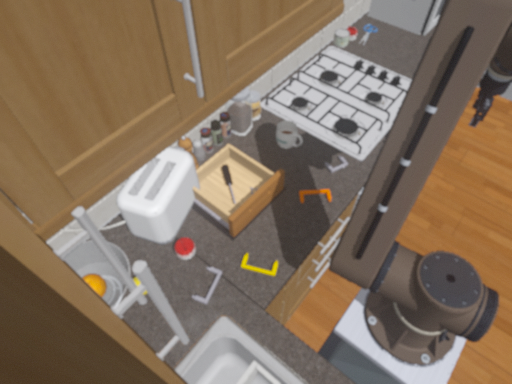

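View pics/d0.png

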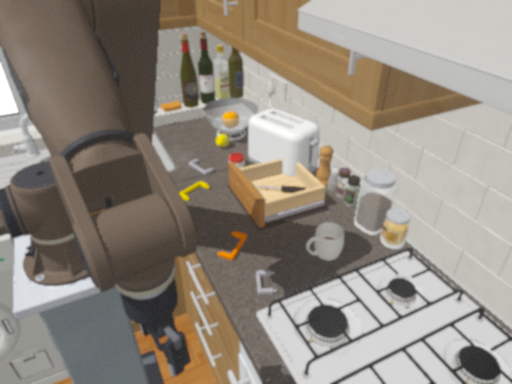

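The scene view shows the drawer at about (240,190). There's a grey handle at (208,285) near the timer, a smaller grey one at (337,162), and yellow and orange look-alikes at (260,265) and (316,195). Next I'll measure them.

```bash
python3 - <<'E'
from h import *
for tag,rois in (('s0',{'A':(190,225,262,308),'B':(322,352,150,176),'yel':(238,282,250,280),'ora':(296,335,185,204)}),('d0',{'A':(185,217,155,178),'B':(252,280,265,297)})):
    d=load(tag);P=world(d)
    for k,(u0,u1,v0,v1) in rois.items():
        p=P[v0:v1,u0:u1].reshape(-1,3); m=(p[:,2]>0.006)&(p[:,2]<0.03); q=p[m]
        rect=cv2.minAreaRect(q[:,:2].astype(np.float32))
        print(tag,k,m.sum(),q.mean(0).round(3),np.median(p[~m],0).round(3),np.round(rect[0],3),np.round(rect[1],3),rect[2], q[:,2].max())
    im=d['img']
    u0,u1,v0,v1={'s0':(170,320,130,310),'d0':(170,320,140,300)}[tag]
    cv2.imwrite(f'pics/{tag}z.png',cv2.resize(cv2.cvtColor(im[v0:v1,u0:u1],cv2.COLOR_RGB2BGR),None,fx=3.3,fy=3.3,interpolation=cv2.INTER_CUBIC))
# drawer top edge
d=load('s0');P=world(d);p=P[120:250,170:300].reshape(-1,3)
q=p[(abs(p[:,2]-0.102)<0.004)]; print('top',len(q),q.min(0),q.max(0)); print(cv2.minAreaRect(q[:,:2].astype(np.float32)))
E
```

```text
s0 A 239 [0.502 0.293 0.013] [ 0.517  0.292 -0.   ] [0.513 0.293] [0.051 0.11 ] 17.37162208557129 0.018342356208536366
s0 B 120 [ 0.457 -0.359  0.012] [ 0.469 -0.366 -0.001] [ 0.457 -0.377] [0.131 0.053] 76.58393096923828 0.018266219517167673
s0 yel 215 [0.427 0.154 0.012] [ 0.432  0.139 -0.   ] [0.432 0.144] [0.108 0.049] 24.038387298583984 0.017876941848098328
s0 ora 159 [ 0.449 -0.186  0.012] [ 0.445 -0.189 -0.   ] [ 0.444 -0.18 ] [0.108 0.05 ] 42.80473709106445 0.01877223798766888
d0 A 110 [0.505 0.282 0.012] [0.517 0.309 0.001] [0.521 0.293] [0.07  0.116] 15.986071586608887 0.01802201884089912
d0 B 227 [ 0.459 -0.357  0.013] [ 0.475 -0.343  0.001] [ 0.465 -0.356] [0.077 0.05 ] 66.49229431152344 0.018202261382932516
top 621 [ 0.55231499 -0.17815794  0.09801049] [0.93690491 0.23658127 0.10598878]
((0.7478927373886108, 0.03084452450275421), (0.4085373878479004, 0.3841732442378998), 88.146484375)
```

View pics/s0z.png

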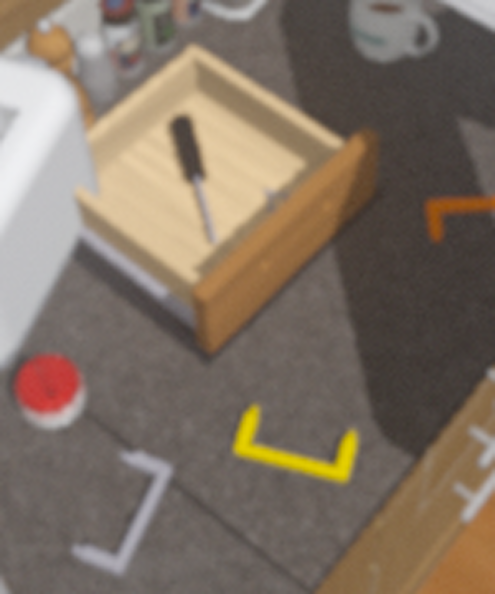

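```bash
cat >> h.py <<'E'
from scipy.spatial.transform import Rotation as Ro
def sim(pos,eul,rows):
    p=np.array(pos,float);R=Ro.from_euler('xyz',eul,degrees=True)
    for x,t in rows:
        p=p+R.apply(np.array(x)*.025); R=R*Ro.from_rotvec(np.array(t)*5,degrees=True)
    return p,R.as_euler('xyz',degrees=True)
E
python3 - <<'E'
from h import *
w=snap('wrist','w0');print(w['view'],w['fx'])
# drawer front plane
for tag,(u0,u1,v0,v1) in (('s0',(215,290,170,240)),('d0',(222,275,155,230))):
    d=load(tag);P=world(d);im=d['img'].astype(int)
    p=P[v0:v1,u0:u1].reshape(-1,3);c=im[v0:v1,u0:u1].reshape(-1,3)
    m=(p[:,2]>.015)&(p[:,2]<.095)&(p[:,0]>.3)
    q=p[m]
    best=None;rng=np.random.default_rng(0)
    for _ in range(2000):
        s=q[rng.choice(len(q),2)];t=s[1,:2]-s[0,:2]
        L=np.linalg.norm(t)
        if L<.05: continue
        n=np.array([t[1],-t[0]])/L; n*=np.sign(n[0]) 
        if n[0]<.5: continue
        k=abs((q[:,:2]-s[0,:2])@n)<.003
        if best is None or k.sum()>best.sum(): best=k
    f=q[best];c=f[:,:2].mean(0);n=np.linalg.svd(f[:,:2]-c)[2][1];n*=np.sign(n[0])
    t=np.array([-n[1],n[0]]);s=(f[:,:2]-c)@t
    print(tag,len(f),c,'yaw',np.degrees(np.arctan2(n[1],n[0])),s.min(),s.max(),c+t*(s.min()+s.max())/2, ((f[:,:2]-c)@n).std())
p0=(0.15,-.607,.248);e=(180,0,13.85)
for n in range(5,60,5):
    print(n,*[x.round(3) for x in sim(p0,e,[((1,.0,0),(0,0,-.42))]*n)])
E
```

```text
[[ 2.39200400e-01 -9.70969900e-01 -7.89058007e-04 -6.24433584e-01]
 [-9.25914793e-01 -2.28345509e-01  3.00898860e-01 -3.84907895e-02]
 [-2.92343914e-01 -7.12445274e-02 -9.53655731e-01  3.79920794e-01]
 [ 0.00000000e+00  0.00000000e+00  0.00000000e+00  1.00000000e+00]] 339.3006324085395
s0 706 [ 0.55647609 -0.00097378] yaw -1.4582273040385243 -0.14032022161212535 0.12362899451870948 [ 0.55626371 -0.0093167 ] 0.00091157829499693
d0 605 [ 0.5555876 -0.0246541] yaw -1.400942445365155 -0.11962784942639106 0.14492387636432166 [ 0.55589682 -0.01200987] 0.0009464358296970476
5 [ 0.269 -0.568  0.248] [180.     0.    24.35]
10 [ 0.378 -0.509  0.248] [180.     0.    34.85]
15 [ 0.475 -0.43   0.248] [180.     0.    45.35]
20 [ 0.556 -0.335  0.248] [180.     0.    55.85]
25 [ 0.619 -0.227  0.248] [180.     0.    66.35]
30 [ 0.66  -0.109  0.248] [180.     0.    76.85]
35 [0.68  0.014 0.248] [180.     0.    87.35]
40 [0.676 0.139 0.248] [180.     0.    97.85]
45 [0.65  0.261 0.248] [180.     0.   108.35]
50 [0.602 0.376 0.248] [180.     0.   118.85]
55 [0.534 0.481 0.248] [180.     0.   129.35]
```

View pics/w0.png

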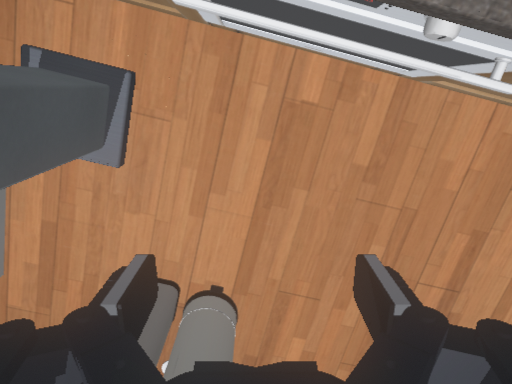

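```bash
cat >> h.py <<'E'
def screw(pos,eul,tp,te,N):
    """constant row repeated N times taking pose to target"""
    R0=Ro.from_euler('xyz',eul,degrees=True);R1=Ro.from_euler('xyz',te,degrees=True)
    w=(R0.inv()*R1).as_rotvec(); S=np.zeros((3,3));R=R0
    for k in range(N): S+=R.as_matrix(); R=R*Ro.from_rotvec(w/N)
    x=np.linalg.solve(S,np.array(tp)-pos)/.025
    return x.round(3),(np.degrees(w)/N/5).round(3)
E
python3 - <<'E'
from h import *
p=(0.15,-.607,.248);e=(180,0,13.85)
t=(.45,-.03,.30)
for N in (20,25,30):
    x,w=screw(p,e,t,(180,0,88),N);print(N,x,w)
    for n in range(5,N+1,5):
        q=sim(p,e,[(x,w)]*n);print(q[0].round(3),np.hypot(*q[0][:2]).round(3),q[1].round(1))
E
```

```text
20 [ 1.357 -0.325 -0.104] [-0.     0.    -0.741]
[ 0.293 -0.508  0.261] 0.586 [180.    0.   32.4]
[ 0.397 -0.369  0.274] 0.542 [180.    0.   50.9]
[ 0.451 -0.204  0.287] 0.495 [180.    0.   69.4]
[ 0.45 -0.03  0.3 ] 0.451 [180.   0.  88.]
25 [ 1.088 -0.253 -0.083] [-0.     0.    -0.593]
[ 0.267 -0.531  0.258] 0.595 [180.    0.   28.7]
[ 0.361 -0.428  0.269] 0.56 [180.    0.   43.5]
[ 0.425 -0.305  0.279] 0.523 [180.    0.   58.3]
[ 0.455 -0.169  0.289] 0.486 [180.    0.   73.2]
[ 0.45 -0.03  0.3 ] 0.451 [180.   0.  88.]
30 [ 0.907 -0.207 -0.069] [-0.     0.    -0.494]
[ 0.249 -0.546  0.257] 0.6 [180.    0.   26.2]
[ 0.332 -0.465  0.265] 0.572 [180.    0.   38.6]
[ 0.397 -0.369  0.274] 0.542 [180.    0.   50.9]
[ 0.439 -0.261  0.282] 0.51 [180.    0.   63.2]
[ 0.457 -0.146  0.291] 0.48 [180.    0.   75.6]
[ 0.45 -0.03  0.3 ] 0.451 [180.   0.  88.]
```

Request:
jog_arm:
  plan:
    - {"hand":0,"xyz":[0.9,-0.2,-0.07],"twist":[0,0,-0.5]}
    - {"hand":0,"xyz":[0.9,-0.2,-0.07],"twist":[0,0,-0.5]}
    - {"hand":0,"xyz":[0.9,-0.2,-0.07],"twist":[0,0,-0.5]}
    - {"hand":0,"xyz":[0.9,-0.2,-0.07],"twist":[0,0,-0.5]}
    - {"hand":0,"xyz":[0.9,-0.2,-0.07],"twist":[0,0,-0.5]}

```text
time_s: 0.57
ee_pos: [0.2487, -0.5463, 0.2569]
orientation: [-180.0, -0.0, 26.5]
contact_force: [0.0, 0.0, -0.0]
width: 1.003
```

Request:
jog_arm:
  plan:
    - {"hand":0,"xyz":[0.9,-0.2,-0.07],"twist":[0,0,-0.5]}
    - {"hand":0,"xyz":[0.9,-0.2,-0.07],"twist":[0,0,-0.5]}
    - {"hand":0,"xyz":[0.9,-0.2,-0.07],"twist":[0,0,-0.5]}
    - {"hand":0,"xyz":[0.9,-0.2,-0.07],"twist":[0,0,-0.5]}
    - {"hand":0,"xyz":[0.9,-0.2,-0.07],"twist":[0,0,-0.5]}

```text
time_s: 0.98
ee_pos: [0.3315, -0.4663, 0.2657]
orientation: [-180.0, -0.0, 39.0]
contact_force: [0.8, -0.7, -0.0]
width: 1.002
```

Request:
jog_arm:
  plan:
    - {"hand":0,"xyz":[0.9,-0.2,-0.07],"twist":[0,0,-0.5]}
    - {"hand":0,"xyz":[0.9,-0.2,-0.07],"twist":[0,0,-0.5]}
    - {"hand":0,"xyz":[0.9,-0.2,-0.07],"twist":[0,0,-0.5]}
    - {"hand":0,"xyz":[0.9,-0.2,-0.07],"twist":[0,0,-0.5]}
    - {"hand":0,"xyz":[0.9,-0.2,-0.07],"twist":[0,0,-0.5]}

```text
time_s: 1.4
ee_pos: [0.395, -0.3704, 0.2744]
orientation: [-180.0, -0.0, 51.5]
contact_force: [0.5, -0.4, -0.4]
width: 0.999
```

Request:
jog_arm:
  plan:
    - {"hand":0,"xyz":[0.9,-0.2,-0.07],"twist":[0,0,-0.5]}
    - {"hand":0,"xyz":[0.9,-0.2,-0.07],"twist":[0,0,-0.5]}
    - {"hand":0,"xyz":[0.9,-0.2,-0.07],"twist":[0,0,-0.5]}
    - {"hand":0,"xyz":[0.9,-0.2,-0.07],"twist":[0,0,-0.5]}
    - {"hand":0,"xyz":[0.9,-0.2,-0.07],"twist":[0,0,-0.5]}

```text
time_s: 1.82
ee_pos: [0.4362, -0.263, 0.2832]
orientation: [-180.0, 0.0, 64.0]
contact_force: [-0.5, 0.7, -0.4]
width: 0.997
```

Request:
jog_arm:
  plan:
    - {"hand":0,"xyz":[0.9,-0.2,-0.07],"twist":[0,0,-0.5]}
    - {"hand":0,"xyz":[0.9,-0.2,-0.07],"twist":[0,0,-0.5]}
    - {"hand":0,"xyz":[0.9,-0.2,-0.07],"twist":[0,0,-0.5]}
    - {"hand":0,"xyz":[0.9,-0.2,-0.07],"twist":[0,0,-0.5]}
    - {"hand":0,"xyz":[0.9,-0.2,-0.07],"twist":[0,0,-0.5]}

```text
time_s: 2.23
ee_pos: [0.4532, -0.1492, 0.292]
orientation: [-180.0, -0.0, 76.5]
contact_force: [0.1, 0.5, 0.5]
width: 0.996
```

```bash
python3 - <<'E'
from h import *
s=r.state();print(s['time_s'],s['ee_pos'],s['orientation'],s['qpos'])
w=snap('wrist','w1');V=w['view'];print(-V[:3,:3].T@V[:3,3])
E
```

```text
2.2333 [ 0.45315918 -0.14924026  0.29199432] [-1.79990054e+02 -6.71063788e-06  7.64776407e+01] [-2.61667282e+01  1.32513023e+01  1.05872108e+02 -2.48463193e-03
  6.08862963e+01 -1.26431599e+01]
[ 0.47137767 -0.07391494  0.41759648]
```

View pics/w1.png

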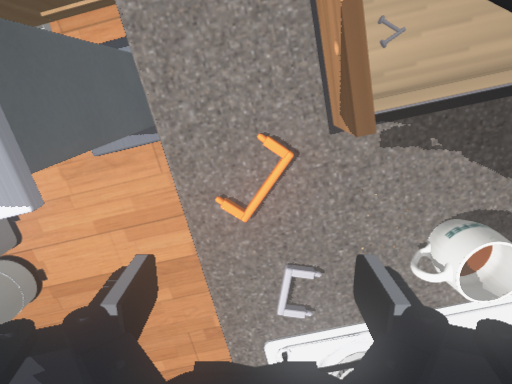

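The orange look-alike is at (265,180), the short handle at (297,292), and the drawer is upper right. I'll tilt and lower the arm so the wrist camera can see the holes.

```bash
python3 - <<'E'
from h import *
p=(0.4532,-.1492,.292);e=(180,0,76.5)
T=(Ro.from_euler('xyz',(180,0,88.6),degrees=True)*Ro.from_rotvec((-20,0,0),degrees=True)).as_euler('xyz',degrees=True)
for N in (10,):
    x,w=screw(p,e,(.47,0.01,.2),T,N);print(N,x,w)
    for n in (3,7,10):
        q=sim(p,e,[(x,w)]*n);print(q[0].round(3),q[1].round(1))
E
```

```text
10 [ 0.637 -0.081  0.366] [-0.399  0.042 -0.24 ]
[ 0.458 -0.101  0.265] [174.   -0.4  80.1]
[ 0.465 -0.038  0.228] [166.   -0.4  85. ]
[0.47 0.01 0.2 ] [160.    0.   88.6]
```

Request:
jog_arm:
  plan:
    - {"hand":0,"xyz":[0.64,-0.08,0.37],"twist":[-0.4,0.04,-0.24]}
    - {"hand":0,"xyz":[0.64,-0.08,0.37],"twist":[-0.4,0.04,-0.24]}
    - {"hand":0,"xyz":[0.64,-0.08,0.37],"twist":[-0.4,0.04,-0.24]}
    - {"hand":0,"xyz":[0.64,-0.08,0.37],"twist":[-0.4,0.04,-0.24]}
    - {"hand":0,"xyz":[0.64,-0.08,0.37],"twist":[-0.4,0.04,-0.24]}

```text
time_s: 2.7
ee_pos: [0.462, -0.0696, 0.2453]
orientation: [169.9, -0.5, 82.5]
contact_force: [1.7, -0.1, -0.3]
width: 1.0
```

Request:
jog_arm:
  plan:
    - {"hand":0,"xyz":[0.64,-0.08,0.37],"twist":[-0.4,0.04,-0.24]}
    - {"hand":0,"xyz":[0.64,-0.08,0.37],"twist":[-0.4,0.04,-0.24]}
    - {"hand":0,"xyz":[0.64,-0.08,0.37],"twist":[-0.4,0.04,-0.24]}
    - {"hand":0,"xyz":[0.64,-0.08,0.37],"twist":[-0.4,0.04,-0.24]}
    - {"hand":0,"xyz":[0.64,-0.08,0.37],"twist":[-0.4,0.04,-0.24]}

```text
time_s: 3.12
ee_pos: [0.4709, 0.0102, 0.1986]
orientation: [159.8, 0.1, 88.5]
contact_force: [0.8, -0.3, -0.7]
width: 0.998
```

Request:
jog_arm:
  plan:
    - {"hand":0,"xyz":[0,0,0],"twist":[0,0,0]}

```text
time_s: 3.2
ee_pos: [0.4695, 0.0113, 0.1972]
orientation: [160.0, 0.1, 88.6]
contact_force: [-0.2, -0.5, 0.4]
width: 0.997
```

```bash
python3 - <<'E'
from h import *
s=r.state();print(s['time_s'],s['ee_pos'],s['orientation'],s['qpos'])
w=snap('wrist','w2');V=w['view'];print(-V[:3,:3].T@V[:3,3])
c=np.array([.556,-.0107,.067]);t=np.array([.025,1,0])
for k in(-.048,0,.048):print(proj(w,c+k*t))
E
```

```text
3.2 [0.46950849 0.01125505 0.19717561] [1.60047321e+02 1.05726292e-01 8.86047386e+01] [ -7.75304396  14.97434945 125.01265977   5.97684953  20.26429597
 -11.62405012]
[0.42868943 0.08996921 0.31512072]
(np.float64(295.7166525655806), np.float64(252.53398791875313))
(np.float64(297.7808216102428), np.float64(202.70679456019076))
(np.float64(300.06016291313307), np.float64(147.68553546178205))
```

View pics/w2.png

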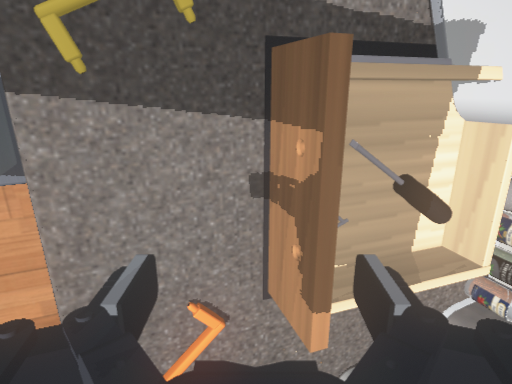

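The holes show at about (300,147) and (296,252), within a pixel of the positions predicted from the scene and side views. I'll refine them now.

```bash
python3 - <<'E'
from h import *
w=load('w2');P=world(w)
im=cv2.cvtColor(w['img'],cv2.COLOR_RGB2BGR)
cv2.imwrite('pics/w2z.png',cv2.resize(im[120:280,255:345],None,fx=3.7,fy=3.7,interpolation=cv2.INTER_NEAREST))
# plane fit of face in wrist
p=P[80:290,272:318].reshape(-1,3);m=(p[:,2]>.015)&(p[:,2]<.092)&(abs(p[:,0]-.556)<.008);f=p[m]
c=f.mean(0);n=np.linalg.svd(f-c,full_matrices=False)[2][2];n*=np.sign(n[0]);print(len(f),c,n,((f-c)@n).std(),np.degrees(np.arctan2(n[1],n[0])))
print('face x at y=-.0107,z=.067:',c[0]-((-.0107-c[1])*n[1]+(.067-c[2])*n[2])/n[0])
# hole centroids: colour difference from median bg
for (u,v) in((300,147),(296,252)):
    pt=w['img'][v-14:v+15,u-12:u+13].astype(float)
    print(pt.sum(2).astype(int)[::2,:])
E
```

```text
8156 [0.55652611 0.00250643 0.05649882] [ 0.99966632 -0.02580404  0.00118251] 0.0005425755165959482 -1.4786278991592392
face x at y=-.0107,z=.067: 0.556172790711211
[[386 380 379 384 386 380 380 378 374 380 402 418 407 404 406 406 400 389
  380 375 380 385 384 373 364]
 [385 378 378 384 386 381 380 378 376 381 405 417 408 404 405 407 399 389
  379 378 381 386 384 374 364]
 [384 380 381 385 385 381 379 379 375 385 404 416 406 404 406 404 397 389
  378 374 383 387 380 371 366]
 [384 379 381 384 384 382 378 378 373 388 420 430 402 372 380 405 395 387
  377 377 382 387 383 369 364]
 [384 378 380 383 380 379 380 376 380 419 455 443 427 387 354 368 393 386
  378 377 382 386 379 369 363]
 [385 378 383 384 382 378 377 374 402 468 480 467 436 426 421 421 404 382
  377 377 381 385 376 368 365]
 [381 379 379 384 380 379 379 384 435 493 494 481 458 454 455 459 436 383
  379 376 382 385 376 369 365]
 [382 379 381 382 380 378 379 385 438 497 498 487 462 458 462 467 442 384
  378 377 381 385 376 369 364]
 [382 379 379 383 379 379 377 341 377 508 510 501 473 455 449 446 430 384
  375 380 386 386 374
[... 1516 characters left out ...]
10 466 492 481 445 418 414 396 365 359
  321 255 265 266 265 265 264]
 [380 383 382 384 385 385 388 388 395 427 470 462 433 375 343 343 326 255
  261 255 264 270 264 265 265]
 [380 379 380 383 383 387 389 387 391 397 406 408 390 360 316 319 328 246
  246 257 266 270 263 264 264]
 [385 378 380 383 383 385 387 387 391 395 393 383 360 324 299 308 329 244
  250 258 268 267 264 265 265]
 [385 378 379 385 387 389 388 388 391 396 393 388 386 384 343 254 248 251
  255 259 267 270 267 265 262]
 [387 378 379 385 384 387 387 385 390 393 389 385 389 384 341 251 247 249
  258 261 267 267 267 267 262]
 [387 376 380 384 387 390 389 387 391 393 391 385 384 349 255 249 246 249
  259 262 266 266 266 268 265]]
```

View pics/w2z.png

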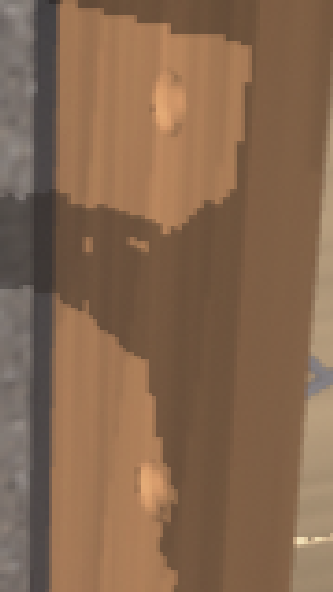

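```bash
python3 - <<'E'
from h import *
s=r.state();p=s['ee_pos'];e=s['orientation']
for N in (12,15):
    x,w=screw(p,e,(.494,0.287,.17),(180,0,107.4),N);print(N,x,w)
    for n in (5,10,N):
        q=sim(p,e,[(x,w)]*n);print(q[0].round(3),q[1].round(1))
E
```

```text
12 [0.911 0.177 0.12 ] [ 0.329  0.056 -0.311]
[0.492 0.125 0.189] [168.4   0.9  96.4]
[0.497 0.241 0.176] [176.7   0.5 104.3]
[0.494 0.287 0.17 ] [-180.     0.   107.4]
15 [0.728 0.144 0.096] [ 0.263  0.045 -0.248]
[0.489 0.102 0.191] [166.7   0.8  94.8]
[0.497 0.194 0.181] [173.4   0.8 101.1]
[0.494 0.287 0.17 ] [180.    0.  107.4]
```

Request:
jog_arm:
  plan:
    - {"hand":0,"xyz":[0.91,0.18,0.12],"twist":[0.33,0.055,-0.31]}
    - {"hand":0,"xyz":[0.91,0.18,0.12],"twist":[0.33,0.055,-0.31]}
    - {"hand":0,"xyz":[0.91,0.18,0.12],"twist":[0.33,0.055,-0.31]}
    - {"hand":0,"xyz":[0.91,0.18,0.12],"twist":[0.33,0.055,-0.31]}

```text
time_s: 3.58
ee_pos: [0.4912, 0.1007, 0.1929]
orientation: [166.7, 0.9, 94.7]
contact_force: [0.7, 0.3, -0.3]
width: 0.998
```

Request:
jog_arm:
  plan:
    - {"hand":0,"xyz":[0.91,0.18,0.12],"twist":[0.33,0.055,-0.31]}
    - {"hand":0,"xyz":[0.91,0.18,0.12],"twist":[0.33,0.055,-0.31]}
    - {"hand":0,"xyz":[0.91,0.18,0.12],"twist":[0.33,0.055,-0.31]}
    - {"hand":0,"xyz":[0.91,0.18,0.12],"twist":[0.33,0.055,-0.31]}

```text
time_s: 3.92
ee_pos: [0.4998, 0.1936, 0.1829]
orientation: [173.4, 0.9, 101.0]
contact_force: [0.4, -0.0, 0.3]
width: 0.992
```

Request:
jog_arm:
  plan:
    - {"hand":0,"xyz":[0.91,0.18,0.12],"twist":[0.33,0.055,-0.31]}
    - {"hand":0,"xyz":[0.91,0.18,0.12],"twist":[0.33,0.055,-0.31]}
    - {"hand":0,"xyz":[0.91,0.18,0.12],"twist":[0.33,0.055,-0.31]}
    - {"hand":0,"xyz":[0.91,0.18,0.12],"twist":[0.33,0.055,-0.31]}
    - {"hand":0,"xyz":[0,0,0],"twist":[0,0,0]}

```text
time_s: 4.33
ee_pos: [0.4972, 0.2882, 0.1707]
orientation: [-180.0, 0.1, 107.4]
contact_force: [-0.5, -0.7, -0.3]
width: 1.006
```

```bash
python3 - <<'E'
from h import *
s=r.state();print(s['time_s'],s['ee_pos'],s['orientation'],s['qpos'])
w=snap('wrist','w3');P=world(w)
print(proj(w,(.494,.287,.014)))
E
```

```text
4.3333 [0.49715866 0.28819412 0.1707046 ] [-1.79962385e+02  9.32322708e-02  1.07380870e+02] [ 23.55202094  29.2446399  101.27682971  -0.11653526  49.52600827
   6.24686194]
(np.float64(250.85345579322123), np.float64(179.3008034351298))
```

View pics/w3.png

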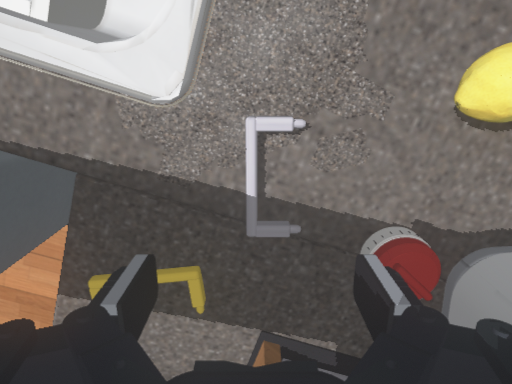

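The long handle is seen cleanly: bar at u≈251, v from 118 to 236, bosses on the right at (300,124) and (296,229). The timer is at (405,262), so I need to check clearance.

```bash
python3 - <<'E'
from h import *
w=load('w3');P=world(w)
sub=P[105:250,235:315].reshape(-1,3)
top=sub[abs(sub[:,2]-.014)<.004];al=sub[(sub[:,2]>.005)&(sub[:,2]<.02)]
print('ztop med',np.median(top[:,2]),'table',np.median(P[150:220,190:240,2]))
for q in(top,al):
    c,s,a=cv2.minAreaRect(q[:,:2].astype(np.float32));print(len(q),c,s,a)
# bar only via colour/pixel cols: iterate
a=np.radians(17.4)
for it in range(5):
    ex=np.array([np.cos(a),np.sin(a)]);ey=np.array([-ex[1],ex[0]])
    X=top[:,:2]@ex;Y=top[:,:2]@ey
    xm=X.min() if it==0 else xb
    b=top[(X<np.percentile(X,2)+.012)]
    t=np.linalg.svd(b[:,:2]-b[:,:2].mean(0))[2][0];t*=np.sign(t[1]);a=np.arctan2(-t[0],t[1])
    xb=np.median(b[:,:2]@ex)
Yb=b[:,:2]@ey;Xb=b[:,:2]@ex
print('yaw',np.degrees(a),np.percentile(Xb,[1,50,99]),np.percentile(Yb,[.5,99.5]))
g=ex*(np.percentile(Xb,[1,99]).mean())+ey*np.percentile(Yb,[.5,99.5]).mean();print('grip',g)
for v in (.048,-.048):
  for x in (.035,.045): print(proj(w,[*(g+ex*x+ey*v),.007]))
tm=P[225:310,355:440].reshape(-1,3);tm=tm[(tm[:,2]>.03)&(tm[:,2]<.07)]
print('timer',tm.min(0),tm.max(0)); 
tt=(tm[:,:2]-g); print('timer in handle frame', (tt@ex).min(),(tt@ex).max(),(tt@ey).min(),(tt@ey).max())
E
```

```text
ztop med 0.013590503510160803 table -0.00020762846939537073
2452 (0.5131768584251404, 0.29242685437202454) (0.049109119921922684, 0.10760228335857391) 17.656946182250977
2637 (0.5137417912483215, 0.29252275824546814) (0.049769654870033264, 0.10754065960645676) 17.09618377685547
yaw 17.292197655288433 [0.55262385 0.5579598  0.56425749] [0.07355676 0.17973589]
grip [0.4955549  0.28691569]
(np.float64(294.252010479139), np.float64(122.58319310908004))
(np.float64(306.165716876412), np.float64(122.59915288942388))
(np.float64(290.48097078813396), np.float64(227.95174442688386))
(np.float64(301.28827694939633), np.float64(227.96395144718107))
timer [0.61679264 0.23264805 0.03000136] [0.67642834 0.28239983 0.05520069]
timer in handle frame 0.10767600256413015 0.16277768294758774 -0.10287260052270092 -0.04743238207634313
```

Request:
jog_arm:
  plan:
    - {"hand":0,"xyz":[-0.04,-0.08,0.9],"twist":[0,0,0]}
    - {"hand":0,"xyz":[0,0,0.9],"twist":[0,0,0]}
    - {"hand":0,"xyz":[0,0,0.9],"twist":[0,0,0]}
    - {"hand":0,"xyz":[0,0,0.9],"twist":[0,0,0]}
    - {"hand":0,"xyz":[0,0,0.6],"twist":[0,0,0]}

```text
time_s: 4.8
ee_pos: [0.495, 0.2826, 0.0644]
orientation: [-180.0, 0.1, 107.1]
contact_force: [0.2, -0.4, -0.4]
width: 0.998
```

Request:
jog_arm:
  plan:
    - {"hand":0,"xyz":[0,0,0.4],"twist":[0,0,0]}
    - {"hand":0,"xyz":[0,0,0],"twist":[0,0,0]}
    - {"hand":0,"xyz":[0,0,0],"twist":[0,0,0]}

```text
time_s: 5.05
ee_pos: [0.4953, 0.2836, 0.056]
orientation: [180.0, 0.1, 107.2]
contact_force: [0.3, 0.8, 0.9]
width: 0.999
```

```bash
python3 - <<'E'
from h import *
s=r.state();print(s['time_s'],s['ee_pos'],s['orientation'])
w=snap('wrist','w4')
E
```

```text
5.05 [0.49532127 0.28355163 0.05603664] [1.79964238e+02 1.30455735e-01 1.07193978e+02]
```

View pics/w4.png

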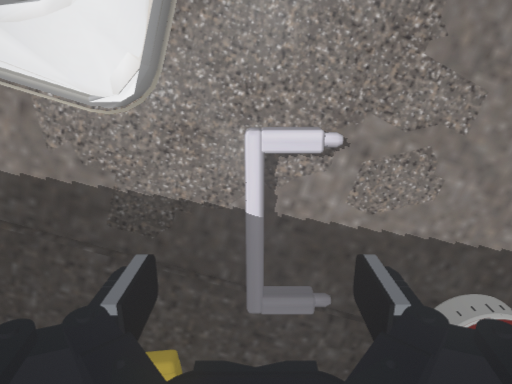

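Request:
jog_arm:
  plan:
    - {"hand":0,"xyz":[0.12,0.04,0.6],"twist":[0,0,0]}
    - {"hand":0,"xyz":[0,0,0.5],"twist":[0,0,0]}
    - {"hand":0,"xyz":[0,0,0.3],"twist":[0,0,0]}
    - {"hand":0,"xyz":[0,0,0],"twist":[0,0,0]}
    - {"hand":0,"xyz":[0,0,0],"twist":[0,0,0]}

```text
time_s: 5.52
ee_pos: [0.4949, 0.2871, 0.0206]
orientation: [180.0, 0.1, 107.3]
contact_force: [0.2, 0.2, 0.8]
width: 1.002
```

```bash
python3 - <<'E'
from h import *
s=r.state();print(s['time_s'],s['ee_pos'],s['orientation'])
E
```

```text
5.5167 [0.49494358 0.28714284 0.02056436] [1.79994309e+02 1.28403984e-01 1.07250411e+02]
```

Request:
jog_arm:
  plan:
    - {"hand":1,"xyz":[0,0,0],"twist":[0,0,0]}
    - {"hand":1,"xyz":[0,0,0],"twist":[0,0,0]}
    - {"hand":1,"xyz":[0,0,0],"twist":[0,0,0]}
    - {"hand":1,"xyz":[0,0,0],"twist":[0,0,0]}
    - {"hand":1,"xyz":[0,0,0],"twist":[0,0,0]}

```text
time_s: 5.93
ee_pos: [0.4951, 0.2873, 0.0209]
orientation: [179.9, 0.1, 107.3]
contact_force: [-1.0, -0.8, -0.4]
width: 0.301
```

Request:
jog_arm:
  plan:
    - {"hand":1,"xyz":[0,0,0],"twist":[0,0,0]}
    - {"hand":1,"xyz":[0,0,0],"twist":[0,0,0]}
    - {"hand":1,"xyz":[0,0,0],"twist":[0,0,0]}
    - {"hand":1,"xyz":[0,0,0],"twist":[0,0,0]}
    - {"hand":1,"xyz":[0,0,0],"twist":[0,0,0]}

```text
time_s: 6.35
ee_pos: [0.4951, 0.2873, 0.0209]
orientation: [179.9, 0.1, 107.3]
contact_force: [-1.4, -0.8, 5.7]
width: 0.091
```

```bash
python3 - <<'E'
from h import *
s=r.state();print(s)
w=snap('wrist','w5')
E
```

```text
{'time_s': 6.35, 'qpos': array([ 23.5714386 ,  41.96704904, 106.82963988,  -0.24610562,
        31.15459996,   6.52786222]), 'dq': array([-0.00752794,  0.16758442, -0.07648083, -0.00752561, -0.03779831,
        0.10103072]), 'joint_torque': array([ 5.58089858e-03, -6.09358048e+01, -1.30517283e+01, -5.64368776e-03,
       -2.77508553e-01, -1.72063324e-02]), 'ee_pos': array([0.49507376, 0.28732017, 0.0209323 ]), 'orientation': array([1.79937342e+02, 1.21163441e-01, 1.07254067e+02]), 'contact_force': array([-1.37782889, -0.80155339,  5.69190399]), 'torque': array([-0.1010684 ,  0.15236221, -0.03510185]), 'width': 0.09074391376079352}
```

View pics/w5.png

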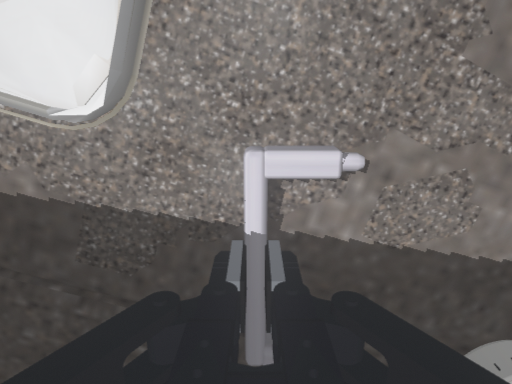

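Request:
jog_arm:
  plan:
    - {"hand":1,"xyz":[0,0,-0.04],"twist":[0,0,0]}
    - {"hand":1,"xyz":[0,0,0],"twist":[0,0,0]}
    - {"hand":1,"xyz":[0,0,0],"twist":[0,0,0]}

```text
time_s: 6.65
ee_pos: [0.4949, 0.2872, 0.0215]
orientation: [180.0, 0.1, 107.3]
contact_force: [0.3, -0.6, -0.9]
width: 0.095
```

Request:
jog_arm:
  plan:
    - {"hand":1,"xyz":[0,0,-0.5],"twist":[0,0,0]}
    - {"hand":1,"xyz":[0,0,-0.8],"twist":[0,0,0]}
    - {"hand":1,"xyz":[0,0,-0.8],"twist":[0,0,0]}
    - {"hand":1,"xyz":[0,0,-0.8],"twist":[0,0,0]}
    - {"hand":1,"xyz":[0,0,0],"twist":[0,0,0]}

```text
time_s: 7.07
ee_pos: [0.4961, 0.288, 0.0982]
orientation: [179.7, 0.1, 107.3]
contact_force: [0.6, 0.2, -1.3]
width: 0.092
```

```bash
python3 - <<'E'
from h import *
s=r.state();print({k:np.round(v,4) for k,v in s.items()})
w=snap('wrist','w6');snap('scene','s6');snap('side','d6')
E
```

```text
{'time_s': np.float64(7.0667), 'qpos': array([ 23.5931,  34.9138, 104.835 ,  -0.1958,  39.9191,   6.4857]), 'dq': array([ 0.0396,  2.9105,  1.8957,  0.0045, -4.3476, -0.0328]), 'joint_torque': array([ 1.42000e-02, -6.08822e+01, -1.67395e+01, -8.30000e-03,
        7.70400e-01, -2.30000e-03]), 'ee_pos': array([0.4961, 0.288 , 0.0982]), 'orientation': array([1.796559e+02, 8.820000e-02, 1.072569e+02]), 'contact_force': array([ 0.5784,  0.2254, -1.2606]), 'torque': array([ 0.0918, -0.0122,  0.0017]), 'width': np.float64(0.0923)}
```

View pics/w6.png

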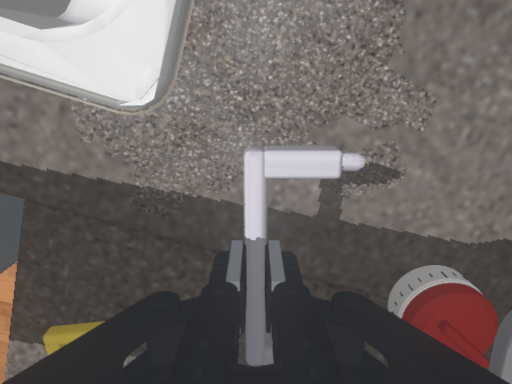

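The handle is lifted and hasn't moved in the jaws: foot and boss at (300,161), 1.3 N of weight on the wrist. Next I'll work out its pose in the tool frame.

```bash
python3 - <<'E'
from h import *
w=load('w6');P=world(w)
p0=np.array([.4961,.288,.0982]);R=Ro.from_euler('xyz',(179.656,.088,107.257),degrees=True)
Q=R.inv().apply((P-p0).reshape(-1,3)).reshape(P.shape)   # tool frame
def st(n,u0,u1,v0,v1,zl=(-.02,.03)):
    q=Q[v0:v1,u0:u1].reshape(-1,3);q=q[(q[:,2]>zl[0])&(q[:,2]<zl[1])]
    print(n,len(q),'mean',q.mean(0).round(4),'min',np.percentile(q,2,0).round(4),'max',np.percentile(q,98,0).round(4));return q
b=st('bar',240,272,185,230); f=st('foot',275,338,142,182); s=st('boss',344,366,150,174)
t=np.vstack([b[:, :],f]); t=t[t[:,2]<np.median(f[:,2])+.003]
A=np.c_[t[:,:2],np.ones(len(t))];print('top plane z=',np.linalg.lstsq(A,t[:,2],rcond=None)[0])
al=np.vstack([b,f,s]);print('x max (handle +y end, expect .054+)',np.percentile(al[:,0],99.7),'y max boss tip',np.percentile(al[:,1],99.7),'foot ymax',np.percentile(f[:,1],99.5))
# row-wise boss axis
print('boss mid x',(np.percentile(s[:,0],2)+np.percentile(s[:,0],98))/2)
print('face pixel edges: foot rows'); 
E
```

```text
bar 1076 mean [0.0289 0.0005 0.0076] min [ 0.0191 -0.0044  0.006 ] max [0.0384 0.0053 0.0102]
foot 2124 mean [0.0482 0.0207 0.0081] min [0.0413 0.0086 0.0058] max [0.0532 0.0328 0.0183]
boss 361 mean [0.0477 0.0406 0.011 ] min [0.0438 0.0367 0.0092] max [0.0509 0.0451 0.0138]
top plane z= [-0.00860004 -0.00511624  0.00776314]
x max (handle +y end, expect .054+) 0.05324959980024897 y max boss tip 0.04499824329216138 foot ymax 0.033289286520885086
boss mid x 0.047372136708215995
face pixel edges: foot rows
```

```bash
python3 - <<'E'
from h import *
s=r.state();p=s['ee_pos'];e=s['orientation'];print(p,e)
for N in (15,):
    x,w=screw(p,e,(.4857,-.0078,.0875),(180,0,88.53),N);print(N,x,w)
    for n in range(3,N+1,3):
        q=sim(p,e,[(x,w)]*n);print(q[0].round(3),q[1].round(1),'tip x',[ (q[0]+Ro.from_euler('xyz',q[1],degrees=True).apply((k,.0455,0)))[:2].round(3) for k in(-.048,.048)])
E
```

```text
[0.49466806 0.28731585 0.09415305] [1.79956819e+02 1.23173215e-01 1.07252353e+02]
15 [-0.778 -0.141  0.019] [0.001 0.002 0.25 ]
[0.501 0.228 0.093] [1.800e+02 1.000e-01 1.035e+02] tip x [array([0.556, 0.192]), array([0.534, 0.286])]
[0.503 0.169 0.091] [1.80e+02 1.00e-01 9.98e+01] tip x [array([0.556, 0.129]), array([0.539, 0.224])]
[0.501 0.11  0.09 ] [180.   0.  96.] tip x [array([0.551, 0.067]), array([0.541, 0.162])]
[0.495 0.051 0.089] [-180.    -0.    92.3] tip x [array([0.542, 0.005]), array([0.539, 0.101])]
[ 0.486 -0.008  0.087] [-180.    -0.    88.5] tip x [array([ 0.53 , -0.057]), array([0.532, 0.039])]
```

Request:
jog_arm:
  plan:
    - {"hand":1,"xyz":[-0.2,-0.8,0],"twist":[0,0,0.6]}
    - {"hand":1,"xyz":[-0.2,-0.7,0],"twist":[0,0,0.6]}
    - {"hand":1,"xyz":[0,0,0],"twist":[0,0,0]}

```text
time_s: 7.47
ee_pos: [0.4583, 0.266, 0.0929]
orientation: [-179.8, 0.2, 101.1]
contact_force: [0.0, -0.3, -1.0]
width: 0.095
```

```bash
python3 - <<'E'
from h import *
s=r.state();p=s['ee_pos'];e=s['orientation'];print(p,e)
for N in (15,):
    x,w=screw(p,e,(.4857,-.0078,.0875),(180,0,88.53),N);print(N,x,w)
    for n in range(3,N+1,3):
        q=sim(p,e,[(x,w)]*n);print(q[0].round(3),q[1].round(1),'tip x',[ (q[0]+Ro.from_euler('xyz',q[1],degrees=True).apply((k,.0455,0)))[:2].round(3) for k in(-.048,.048)])
E
```

```text
[0.45831722 0.26601304 0.09286497] [-179.76317472    0.18086265  101.0826856 ]
15 [-0.735  0.006  0.016] [-0.003  0.003  0.167]
[0.469 0.212 0.092] [-1.798e+02  1.000e-01  9.860e+01] tip x [array([0.521, 0.171]), array([0.506, 0.266])]
[0.476 0.157 0.091] [-1.799e+02  1.000e-01  9.610e+01] tip x [array([0.527, 0.114]), array([0.517, 0.21 ])]
[0.482 0.102 0.09 ] [-1.799e+02  1.000e-01  9.360e+01] tip x [array([0.53 , 0.057]), array([0.524, 0.153])]
[0.485 0.047 0.088] [-180.     0.    91.1] tip x [array([0.531, 0.   ]), array([0.53 , 0.096])]
[ 0.486 -0.008  0.087] [180.   -0.   88.6] tip x [array([ 0.53 , -0.057]), array([0.532, 0.039])]
```

Request:
jog_arm:
  plan:
    - {"hand":1,"xyz":[-0.735,0,0.015],"twist":[0,0,0.167]}
    - {"hand":1,"xyz":[-0.735,0,0.015],"twist":[0,0,0.167]}
    - {"hand":1,"xyz":[-0.735,0,0.015],"twist":[0,0,0.167]}
    - {"hand":1,"xyz":[-0.735,0,0.015],"twist":[0,0,0.167]}
    - {"hand":1,"xyz":[-0.735,0,0.015],"twist":[0,0,0.167]}

```text
time_s: 7.88
ee_pos: [0.4769, 0.1762, 0.0916]
orientation: [-180.0, 0.1, 97.1]
contact_force: [0.3, -0.2, -0.5]
width: 0.091
```

Request:
jog_arm:
  plan:
    - {"hand":1,"xyz":[-0.735,0,0.015],"twist":[0,0,0.167]}
    - {"hand":1,"xyz":[-0.735,0,0.015],"twist":[0,0,0.167]}
    - {"hand":1,"xyz":[-0.735,0,0.015],"twist":[0,0,0.167]}
    - {"hand":1,"xyz":[-0.735,0,0.015],"twist":[0,0,0.167]}
    - {"hand":1,"xyz":[-0.735,0,0.015],"twist":[0,0,0.167]}

```text
time_s: 8.3
ee_pos: [0.4856, 0.0846, 0.0899]
orientation: [-180.0, 0.1, 92.9]
contact_force: [0.5, -1.2, -0.3]
width: 0.095
```

Request:
jog_arm:
  plan:
    - {"hand":1,"xyz":[-0.735,0,0.015],"twist":[0,0,0.167]}
    - {"hand":1,"xyz":[-0.735,0,0.015],"twist":[0,0,0.167]}
    - {"hand":1,"xyz":[-0.735,0,0.015],"twist":[0,0,0.167]}
    - {"hand":1,"xyz":[-0.735,0,0.015],"twist":[0,0,0.167]}
    - {"hand":1,"xyz":[-0.735,0,0.015],"twist":[0,0,0.167]}

```text
time_s: 8.72
ee_pos: [0.4875, -0.0072, 0.0882]
orientation: [180.0, 0.1, 88.7]
contact_force: [0.6, 0.5, -0.8]
width: 0.094
```

Request:
jog_arm:
  plan:
    - {"hand":1,"xyz":[0,0,0],"twist":[0,0,0]}
    - {"hand":1,"xyz":[0,0,0],"twist":[0,0,0]}

```text
time_s: 8.88
ee_pos: [0.4875, -0.0069, 0.0884]
orientation: [180.0, 0.1, 88.7]
contact_force: [0.4, 0.8, -0.1]
width: 0.093
```

```bash
python3 - <<'E'
from h import *
s=r.state();p=s['ee_pos'];e=s['orientation'];print(p,e,s['contact_force'],s['qpos'])
w=snap('wrist','w7');snap('scene','s7');snap('side','d7')
c=np.array([.5562,-.0100,.067]);t=np.array([.0257,1,0])
for k in(-.048,.048):print(proj(w,c+k*t))
E
```

```text
[ 0.4874971  -0.00690152  0.08837099] [1.79986265e+02 9.41648988e-02 8.86637308e+01] [ 0.43627682  0.75526089 -0.10434206] [ -8.53413232  31.15810026 117.12530542  -0.17455669  31.69128817
  -7.0493659 ]
(np.float64(385.1351499282918), np.float64(338.22428716706116))
(np.float64(410.9378200715903), np.float64(158.853368465664))
```

View pics/w7.png

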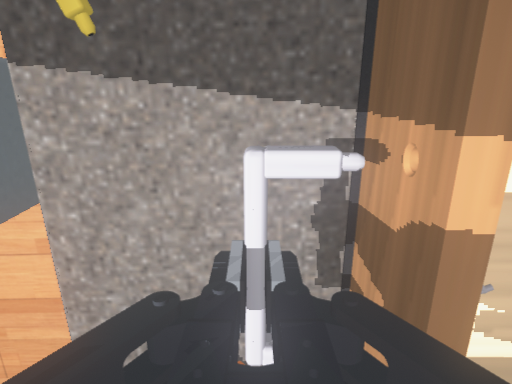

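The left hole shows at (411,158), matching the prediction (410.9,158.9). I'll lower to hole height and advance to just short of the face.

Request:
jog_arm:
  plan:
    - {"hand":1,"xyz":[-0.04,0,0.28],"twist":[0,0,0.025]}
    - {"hand":1,"xyz":[0,0.3,0],"twist":[0,0,0]}
    - {"hand":1,"xyz":[0,0.3,0],"twist":[0,0,0]}
    - {"hand":1,"xyz":[0,0.2,0],"twist":[0,0,0]}
    - {"hand":1,"xyz":[0,0,0],"twist":[0,0,0]}

```text
time_s: 9.45
ee_pos: [0.509, -0.0078, 0.0821]
orientation: [179.8, 0.1, 88.6]
contact_force: [0.0, -0.2, -1.8]
width: 0.093
```

Request:
jog_arm:
  plan:
    - {"hand":1,"xyz":[0,0,0],"twist":[0,0,0]}
    - {"hand":1,"xyz":[0,0,0],"twist":[0,0,0]}

```text
time_s: 9.62
ee_pos: [0.5073, -0.0077, 0.082]
orientation: [179.9, 0.1, 88.6]
contact_force: [-0.3, 0.1, -0.8]
width: 0.096
```

```bash
cat >> h.py <<'E'
def gap(s,goal=(.5207,-.0087,.0815)):
    d=Ro.from_euler('xyz',s['orientation'],degrees=True).inv().apply(np.array(goal)-s['ee_pos'])
    print('t',s['time_s'],'remaining mm tool xyz',(d*1e3).round(2),'units',(d/.025).round(3),'ori',s['orientation'].round(2),'F',s['contact_force'].round(1),'T',s['torque'].round(2))
E
python3 - <<'E'
from h import *
s=r.state();gap(s)
w=snap('wrist','w8');snap('side','d8');snap('scene','s8')
c=np.array([.5562,-.0100,.067]);t=np.array([.0257,1,0])
for k in(-.048,.048):print(proj(w,c+k*t))
R=Ro.from_euler('xyz',s['orientation'],degrees=True)
print('boss tip pred',proj(w,s['ee_pos']+R.apply((.0476,.0455,.0145))))
im=cv2.imread('pics/w8.png');cv2.imwrite('pics/w8z.png',cv2.resize(im[110:230,300:460],None,fx=4,fy=4,interpolation=cv2.INTER_CUBIC))
E
```

```text
t 9.6167 remaining mm tool xyz [-0.63 13.44  0.53] units [-0.025  0.537  0.021] ori [1.7994e+02 1.0000e-01 8.8610e+01] F [-0.3  0.1 -0.8] T [ 0.    0.02 -0.01]
(np.float64(350.84436675781944), np.float64(346.37322587768654))
(np.float64(370.57596520894015), np.float64(160.97900021612475))
boss tip pred (np.float64(362.7560611792224), np.float64(159.7607712773397))
```

View pics/w8z.png

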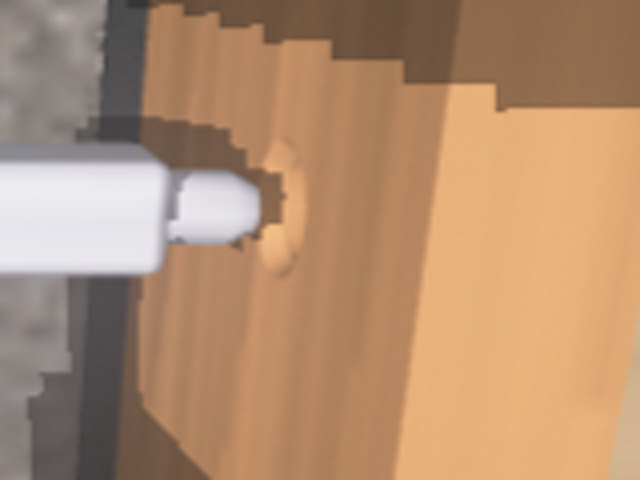

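Boss and hole line up sideways, at rows 207 and 208 in the 4x zoom. I'll ease it in, watching force.

Request:
jog_arm:
  plan:
    - {"hand":1,"xyz":[-0.01,0.1,0.02],"twist":[0,0,0.01]}
    - {"hand":1,"xyz":[0,0.1,0],"twist":[0,0,0]}
    - {"hand":1,"xyz":[0,0,0],"twist":[0,0,0]}

```text
time_s: 10.02
ee_pos: [0.513, -0.0083, 0.0816]
orientation: [179.9, 0.1, 88.5]
contact_force: [0.4, -0.1, -1.3]
width: 0.089
```

Request:
jog_arm:
  plan:
    - {"hand":1,"xyz":[0,0.08,0],"twist":[0,0,0]}
    - {"hand":1,"xyz":[0,0,0],"twist":[0,0,0]}

```text
time_s: 10.18
ee_pos: [0.5148, -0.0083, 0.0816]
orientation: [179.9, 0.1, 88.6]
contact_force: [-0.9, 0.0, -1.4]
width: 0.094
```

```bash
python3 - <<'E'
from h import *
s=r.state();gap(s)
E
```

```text
t 10.1833 remaining mm tool xyz [-0.25  5.91  0.06] units [-0.01   0.236  0.003] ori [1.7991e+02 1.1000e-01 8.8550e+01] F [-0.9  0.  -1.4] T [-0.05 -0.01  0.04]
```

Request:
jog_arm:
  plan:
    - {"hand":1,"xyz":[0,0.08,0],"twist":[0,0,0]}
    - {"hand":1,"xyz":[0,0,0],"twist":[0,0,0]}

```text
time_s: 10.35
ee_pos: [0.5168, -0.0083, 0.0816]
orientation: [179.9, 0.1, 88.6]
contact_force: [-0.0, 0.6, -0.3]
width: 0.094
```

Request:
jog_arm:
  plan:
    - {"hand":1,"xyz":[0,0.05,0],"twist":[0,0,0]}
    - {"hand":1,"xyz":[0,0,0],"twist":[0,0,0]}

```text
time_s: 10.52
ee_pos: [0.5179, -0.0084, 0.0816]
orientation: [179.9, 0.1, 88.6]
contact_force: [0.2, 0.7, -1.3]
width: 0.093
```

```bash
python3 - <<'E'
from h import *
s=r.state();gap(s)
w=snap('wrist','w9')
im=cv2.imread('pics/w9.png');cv2.imwrite('pics/w9z.png',cv2.resize(im[110:230,300:460],None,fx=4,fy=4,interpolation=cv2.INTER_CUBIC))
E
```

```text
t 10.5167 remaining mm tool xyz [-0.27  2.83  0.07] units [-0.011  0.113  0.003] ori [1.7991e+02 1.0000e-01 8.8550e+01] F [ 0.2  0.7 -1.3] T [0.01 0.05 0.05]
```

View pics/w9z.png

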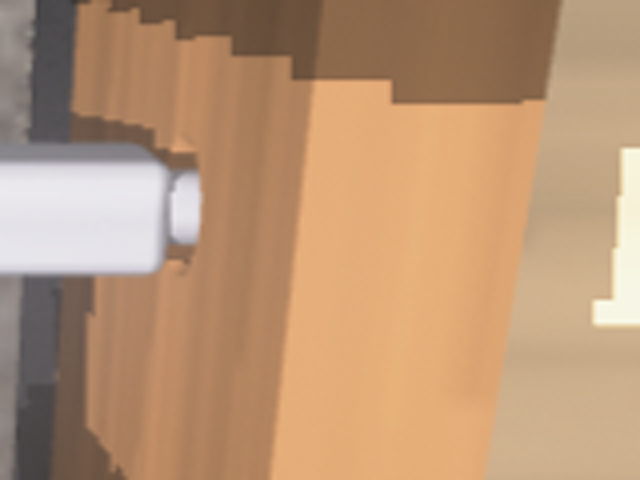

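The bosses are in with no resistance, about 3 mm from flush. I'll go in finer steps now.

Request:
jog_arm:
  plan:
    - {"hand":1,"xyz":[0,0.04,0],"twist":[0,0,0]}
    - {"hand":1,"xyz":[0,0,0],"twist":[0,0,0]}

```text
time_s: 10.73
ee_pos: [0.5188, -0.0084, 0.0816]
orientation: [179.9, 0.1, 88.6]
contact_force: [-0.2, -0.8, -1.0]
width: 0.092
```

Request:
jog_arm:
  plan:
    - {"hand":1,"xyz":[0,0.03,0],"twist":[0,0,0]}
    - {"hand":1,"xyz":[0,0,0],"twist":[0,0,0]}

```text
time_s: 10.9
ee_pos: [0.5195, -0.0084, 0.0816]
orientation: [179.9, 0.1, 88.6]
contact_force: [-0.4, -0.2, -1.4]
width: 0.096
```

Request:
jog_arm:
  plan:
    - {"hand":1,"xyz":[0,0.015,0],"twist":[0,0,0]}
    - {"hand":1,"xyz":[0,0,0],"twist":[0,0,0]}
    - {"hand":1,"xyz":[0,0,0],"twist":[0,0,0]}

```text
time_s: 11.15
ee_pos: [0.5198, -0.0084, 0.0816]
orientation: [179.9, 0.1, 88.6]
contact_force: [0.8, 0.3, -1.2]
width: 0.092
```

Request:
jog_arm:
  plan:
    - {"hand":1,"xyz":[0,0.015,0],"twist":[0,0,0]}
    - {"hand":1,"xyz":[0,0,0],"twist":[0,0,0]}

```text
time_s: 11.32
ee_pos: [0.5203, -0.0084, 0.0816]
orientation: [179.9, 0.1, 88.6]
contact_force: [0.0, 0.4, -1.2]
width: 0.096
```

Request:
jog_arm:
  plan:
    - {"hand":1,"xyz":[0,0.015,0],"twist":[0,0,0]}
    - {"hand":1,"xyz":[0,0,0],"twist":[0,0,0]}

```text
time_s: 11.48
ee_pos: [0.5205, -0.0084, 0.0815]
orientation: [179.9, 0.1, 88.6]
contact_force: [-0.2, 0.5, -0.9]
width: 0.093
```

Request:
jog_arm:
  plan:
    - {"hand":1,"xyz":[0,0.012,0],"twist":[0,0,0]}
    - {"hand":1,"xyz":[0,0,0],"twist":[0,0,0]}

```text
time_s: 11.65
ee_pos: [0.5205, -0.0084, 0.0815]
orientation: [180.0, 0.1, 88.6]
contact_force: [-3.0, 0.0, -0.9]
width: 0.096
```

Request:
jog_arm:
  plan:
    - {"hand":1,"xyz":[0,0.012,0],"twist":[0,0,0]}
    - {"hand":1,"xyz":[0,0,0],"twist":[0,0,0]}

```text
time_s: 11.82
ee_pos: [0.5206, -0.0084, 0.0814]
orientation: [-180.0, 0.1, 88.6]
contact_force: [-4.4, -0.6, 0.8]
width: 0.094
```

Request:
jog_arm:
  plan:
    - {"hand":1,"xyz":[0,0.012,0],"twist":[0,0,0]}
    - {"hand":1,"xyz":[0,0,0],"twist":[0,0,0]}

```text
time_s: 11.98
ee_pos: [0.5206, -0.0084, 0.0814]
orientation: [-180.0, 0.1, 88.6]
contact_force: [-6.3, -1.0, 0.7]
width: 0.098
```

Request:
jog_arm:
  plan:
    - {"hand":1,"xyz":[0,0.01,0],"twist":[0,0,0]}
    - {"hand":1,"xyz":[0,0,0],"twist":[0,0,0]}
    - {"hand":1,"xyz":[0,0,0],"twist":[0,0,0]}

```text
time_s: 12.23
ee_pos: [0.5206, -0.0084, 0.0814]
orientation: [-179.9, 0.1, 88.6]
contact_force: [-7.2, -1.5, 0.6]
width: 0.097
```

```bash
python3 - <<'E'
from h import *
s=r.state();gap(s)
E
```

```text
t 12.2333 remaining mm tool xyz [-0.31  0.06 -0.12] units [-0.013  0.003 -0.005] ori [-1.7993e+02  9.0000e-02  8.8560e+01] F [-7.2 -1.5  0.6] T [-0.2   1.19 -0.05]
```

Request:
jog_arm:
  plan:
    - {"hand":1,"xyz":[0,0.012,0],"twist":[0,0,0]}
    - {"hand":1,"xyz":[0,0,0],"twist":[0,0,0]}
    - {"hand":1,"xyz":[0,0,0],"twist":[0,0,0]}

```text
time_s: 12.48
ee_pos: [0.5207, -0.0084, 0.0813]
orientation: [-179.9, 0.1, 88.6]
contact_force: [-8.8, -2.2, 2.0]
width: 0.097
```

Request:
jog_arm:
  plan:
    - {"hand":1,"xyz":[0,0.008,0],"twist":[0,0,0]}
    - {"hand":1,"xyz":[0,0,0],"twist":[0,0,0]}
    - {"hand":1,"xyz":[0,0,0],"twist":[0,0,0]}

```text
time_s: 12.73
ee_pos: [0.5207, -0.0084, 0.0813]
orientation: [-179.9, 0.1, 88.6]
contact_force: [-10.4, -1.7, 2.7]
width: 0.093
```

Request:
jog_arm:
  plan:
    - {"hand":1,"xyz":[0,0,0],"twist":[0,0,0]}
    - {"hand":1,"xyz":[0,0,0],"twist":[0,0,0]}
    - {"hand":1,"xyz":[0,0,0],"twist":[0,0,0]}
    - {"hand":1,"xyz":[0,0,0],"twist":[0,0,0]}
    - {"hand":1,"xyz":[0,0,0],"twist":[0,0,0]}

```text
time_s: 13.15
ee_pos: [0.5207, -0.0084, 0.0813]
orientation: [-179.9, 0.1, 88.6]
contact_force: [-9.0, -1.3, 1.1]
width: 0.096
```

```bash
python3 - <<'E'
from h import *
s=r.state();gap(s)
w=snap('wrist','w10');snap('side','d10');snap('scene','s10')
a=cv2.imread('pics/w10.png')[100:240,240:440];b=cv2.imread('pics/d10.png')[130:240,190:350]
cv2.imwrite('pics/w10z.png',np.vstack([cv2.resize(a,(500,350)),cv2.resize(b,(500,344))])[:600])
print(r.state()['contact_force'])
E
```

```text
t 13.15 remaining mm tool xyz [-0.33  0.03 -0.17] units [-0.013  0.001 -0.007] ori [-1.7987e+02  9.0000e-02  8.8560e+01] F [-9.  -1.3  1.1] T [-0.24  1.51 -0.04]
[-9.19187283 -2.02317843  2.26783955]
```

View pics/w10z.png

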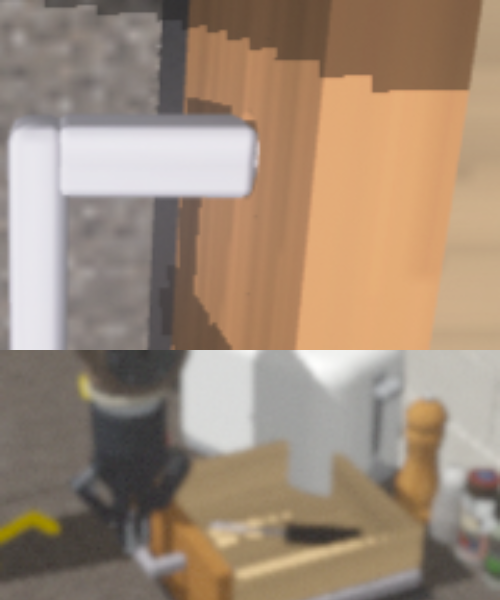

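```bash
python3 - <<'E'
from h import *
w=load('w10');P=world(w)
p0=np.array([.5207,-.0084,.0813]);R=Ro.from_euler('xyz',(-179.87,.09,88.56),degrees=True)
Q=R.inv().apply((P-p0).reshape(-1,3)).reshape(P.shape)
def foot(tag,Q):
    f=Q[146:178,275:350].reshape(-1,3);f=f[(f[:,2]<.012)&(f[:,2]>.004)&(f[:,0]<.0545)];return np.percentile(f[:,1],[90,99,99.8]).round(4), np.median(f[:,2]).round(4)
print('foot end tool y',foot('',Q))
q=Q[182:232,318:362].reshape(-1,3);q=q[(abs(q[:,1]-.035)<.004)&(q[:,2]>-.018)];print('face y',len(q),np.median(q[:,1]),q[:,1].std())
# handle tilt about long axis, bar vs foot top
b=Q[185:230,245:268].reshape(-1,3);print('bar top z',np.median(b[:,2]),'bar y',np.percentile(b[:,1],[2,98]))
E
```

```text
foot end tool y (array([0.0331, 0.0355, 0.036 ]), np.float64(0.0069))
face y 2059 0.035273606592125736 0.00017697136961918
bar top z 0.00729628970852611 bar y [-0.00402518  0.00530195]
```

Foot end and panel face coincide (35.5 vs 35.3 mm in the tool frame), so it's flush. I'll hold for over a second and check that the force stays steady.

Request:
jog_arm:
  plan:
    - {"hand":1,"xyz":[0,0,0],"twist":[0,0,0]}
    - {"hand":1,"xyz":[0,0,0],"twist":[0,0,0]}
    - {"hand":1,"xyz":[0,0,0],"twist":[0,0,0]}
    - {"hand":1,"xyz":[0,0,0],"twist":[0,0,0]}
    - {"hand":1,"xyz":[0,0,0],"twist":[0,0,0]}

```text
time_s: 13.72
ee_pos: [0.5207, -0.0084, 0.0813]
orientation: [-179.9, 0.1, 88.6]
contact_force: [-8.5, -1.4, 2.1]
width: 0.098
```

Request:
jog_arm:
  plan:
    - {"hand":1,"xyz":[0,0,0],"twist":[0,0,0]}
    - {"hand":1,"xyz":[0,0,0],"twist":[0,0,0]}
    - {"hand":1,"xyz":[0,0,0],"twist":[0,0,0]}
    - {"hand":1,"xyz":[0,0,0],"twist":[0,0,0]}
    - {"hand":1,"xyz":[0,0,0],"twist":[0,0,0]}

```text
time_s: 14.13
ee_pos: [0.5207, -0.0084, 0.0813]
orientation: [-179.9, 0.1, 88.6]
contact_force: [-9.5, -2.2, 2.1]
width: 0.095
```

Request:
jog_arm:
  plan:
    - {"hand":1,"xyz":[0,0,0],"twist":[0,0,0]}
    - {"hand":1,"xyz":[0,0,0],"twist":[0,0,0]}
    - {"hand":1,"xyz":[0,0,0],"twist":[0,0,0]}
    - {"hand":1,"xyz":[0,0,0],"twist":[0,0,0]}
    - {"hand":1,"xyz":[0,0,0],"twist":[0,0,0]}

```text
time_s: 14.55
ee_pos: [0.5207, -0.0084, 0.0813]
orientation: [-179.9, 0.1, 88.6]
contact_force: [-9.8, -1.9, 2.9]
width: 0.092
```

```bash
python3 - <<'E'
from h import *
gap(r.state())
snap('side','d11');snap('scene','s11')
def col(d,lo,hi):pass
for tag,u0,u1,v0,v1 in(('s',322,352,150,176),('s',270,305,118,150),('s',172,200,235,262),('s',215,240,160,205)):
    a=load('s0')['img'][v0:v1,u0:u1].astype(int);b=load('s11')['img'][v0:v1,u0:u1].astype(int);print(abs(a-b).mean().round(2))
gap(r.state())
E
```

```text
t 14.55 remaining mm tool xyz [-0.33  0.01 -0.17] units [-0.013  0.    -0.007] ori [-1.7987e+02  9.0000e-02  8.8560e+01] F [-9.8 -1.9  2.9] T [-0.28  1.53  0.01]
35.16
57.89
11.28
42.03
t 14.65 remaining mm tool xyz [-0.32 -0.01 -0.17] units [-0.013 -0.    -0.007] ori [-1.7987e+02  9.0000e-02  8.8560e+01] F [-9.2 -2.5  2.2] T [-0.25  1.51 -0.05]
```

View pics/s11.png

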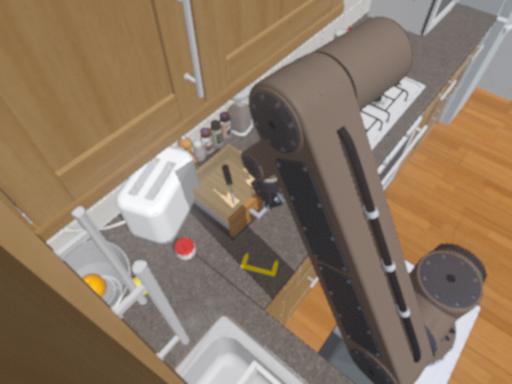

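The handle is seated on the front at about (262,208). The timer at (185,247) and the screwdriver at (228,180) are where they were. The arm hides the mug and short handle in this view, but I never went near them. The push is steady at 9–10 N, so I'm handing in.

```bash
python3 - <<'E'
from h import *
print(order.job_done())
E
```

```text
the job is handed in; nothing more can be done
None
```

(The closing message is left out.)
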